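Pin the hold-down bar of the shaker

ROBOT

A 6-joint arm with a two-finger parallel gripper is mounted at the origin on a cart in front of the work surface, level with it; the furniture and walls round the work are solid. World frame = base frame: x ahead of the robot, y to its left, z up, the work surface at z = 0. Lengths are in m, angles in degrees, forces in N, time in s.
With the tool pointing down it reaches from about 0.4 to 0.825 m from the base axis. Payload 7 kg.
Tool frame: the origin (TCP) lies midway between the tips of the shut fingers; the grasp point (between the pads) lies 19 mm behind it (robot.tcp_to_grasp is the distance from the TCP to the grasp point, in m); z points along the fingers, y is the line along which they close (so a half turn about z gives the same grasp; the last joint's range is limited). The gripper opens to 85 mm and grips with 20 to 120 N. Pads are 22 mm wide; open, the fingers measure 114 mm over their backs; the gripper's body (76 mm by 85 mm) begins 54 mm behind the grasp point. The pads swing forward as they close: fully open they stand 13 mm farther back than shut.
Start: joints at [-59.811, 20.546, 0.682, 0, -70.136, -16.507], TCP at [0.16, -0.656, 0.231] pointing down, gripper open.
Joint ranges: [-176.03, 176.03], [-82.01, 121.73], [-58.28, 71.71], [-173.87, 95.51], [-174.79, -0.11], [-173.66, 173.66]. Speed limits (degrees/s): [136.94, 136.94, 172.46, 180, 180, 180].

INTERFACE

Orientations are given as a 3x3 rotation matrix whose columns are the frame's x, y, z axes.
In Python, from station import monitor, imaging, robot gives the robot as it stands.
- The arm moves only by the tool move_arm, never from a script. Its argument "increments" is a list of rows, each an object of numbers: "claw": the opening, from -1 (shut) to 1 (fully open); "x", "y", "z": the shift along the world's x, y, z in m; "wx", "wy", "wz": the turn, a rotation vector about the world's x, y, z in rad. In form: [{"claw": .., "x": .., "y": .., "z": .., "wx": .., "wy": .., "wz": ..}, ...]. A call has 1 to 8 rows; each row shifts and turns the commanded pose from where the row before left it; what a row does not reach is not made up. A row lasts 1/10 s, in which the tool goes at most 50 mm and 8.59 degrees, less where a joint would pass 70% of its speed; a pose out of reach is approached as far as the arm can. A call with a gripper value outside its range is refused whole. The fingers move at their own pace and stop on an object; "force" is the grip in N (left out, the last holds). Time passes only in rows, so rows that do not move let the fingers close. It gives the time, the measured TCP pose, the force, the opening and the grip force at its end, in the units of the state.
- monitor.read_state(): the state, without advancing time (a new reading comes with each control period).
- imaging.read_camera(name): name is "scene" or "top" or "wrist"; returns (picture, depth): 400x640x3 uint8, red, green, blue; 400x640 float32, m along the optical axis (not along the pixel's ray), 0 where there is no reading.
- imaging.camera_model(name): a dict with "fx", "fy", "cx", "cy" (pixels), "R" (3x3) and "t" (3): a world point X has camera coordinates R X + t. Camera axes: x right, y down, z forward; pixel columns grow to the right and rows downward; lengths in m; the calibration is good to about 2 mm. A picture is of the moment at which its call begins: read the wrist's pose just before it. camera_model takes no time and is no camera call; for the wrist camera it gives the pose at the moment of the call.
- robot.close_job(): hands the job in; it is judged then, once.
The state is a dict: "time": time; "joint_positions": joint angles; "joint_vel": joint speeds; "joint_torque": joint torques, N m; "position": TCP position; "tool_rot": TCP orientation; "ft_force": force on the tool from outside, world axes, zero at the start; "ft_torque": the same for the moment, N m; "gripper_width": finger opening in m; "gripper_force": force on a finger pad.
Only numpy, scipy, OpenCV 4.12 (cv2) and the standard library are available. Lean on these libraries where they do the work, as an engineer would, in place of code of your own. Each camera call takes 0.05 s, during which the arm holds its last target. There are 200 camera calls.

TASK

The blue hold-down bar over the vial rack on the shaker is pinned at its far post only. Take the loose linch pin with the yellow grip, push it fully home through the cross hole of the bare near post, in the same direction as the pin that is already in place, and only then flip its sprung ring down over the post and the pin's end until it snaps shut. Let go, and leave the bottles, beaker and tip box where they stand.

Things in the scene. Friction and masses are not known exactly. Their poses are not given: they have to be found in the camera images.
- shaker: Fixed white shaker 190x170 mm with a vial rack (top 70 mm up) under a blue hold-down bar, 34 mm wide, 164 long along y, top 82 mm up. Origin: centre of the underside. x: the direction pins are pushed in; y: along the bar from the bare post (x=0, y=-60 mm) to the far post (y=+60 mm), which already has its pin and shut ring; z up.
- bare_post_foot (a point): Centre line of the bare aluminium post (28x28 mm) at the bar's top face; axes as the shaker's. Its flat top stands 46 to 62 mm above this point, different each time and not reported: feel it (25 N does no harm) or see it. A square hole, 14.4 mm wide, 14 high, runs through it along x, its axis 14 mm below the post's top, mouth at x=-14 mm, clear on both sides.
- pin: Loose linch pin, 137 mm long with grip (0.18 to 0.26 kg), lying on the worktop, axis level, ring standing open. x points to the tip, z up. Origin: on the underside below the shoulder face, 12 mm under the pin's axis. Behind the shoulder: steel head 22 mm long, 28 wide, 26 high. Ahead: square pin 12x12 mm, 60 long, its last 8 mm tapered to 6 mm.
- pin_grip (a point): Centre of the pin's yellow grip, on the pin's axis, 12 mm above the worktop at the start; axes as the pin's. The grip is 20 mm wide (y), 24 high, and reaches 27 mm behind and 28 mm ahead of this point; the shoulder is 50 mm ahead, the tip 110 mm ahead.
- pin_shoulder (a point): Centre of the flat shoulder face on the pin's axis, 50 mm ahead of pin_grip; axes as the pin's. Fully home means that this face touches the post. Let go in the hole, the pin stays, but its grip sags by 2 to 7 degrees.
- ring (a joint): Wire loop (7 mm steel, 59 mm wide), hinged on the pin's head 10 mm behind the shoulder, 10 mm above the pin's axis; its straight end bar (26 mm along y) is 82 mm from the hinge. 0: open, 60 deg up from the pin's direction. 1.29: shut, 14 deg below it, bar ahead of the tip. A spring holds either end; pushed past 0.70 (2 to 4 N on the bar) it snaps shut. Open it clears the post; shut it blocks it.
- amber: Bystander, loose: amber glass bottle with black cap, 60 mm wide, 122 high; origin at the centre of its underside. Leave it standing where it is.
- flask: Bystander, loose: clear 100 ml bottle with blue cap, 56 mm wide, 108 high; origin at the centre of its underside. Leave it standing where it is.
- beaker: Bystander, loose: clear 50 ml beaker, 45 mm wide, 56 high; origin at the centre of its underside. Leave it standing where it is.
- tips: Bystander, loose: blue pipette tip box with clear lid, 86x116 mm, 73 high; origin at the centre of its underside. Leave it standing where it is.
Not all that is in view belongs to the job. What is shaped like the pin but brown is not meant.

How it is judged (in metres and radians):
On the way:
1. the pin is fully home in the bare post (shoulder within 4.5 mm of it) while its ring is still open (x of pin_shoulder in the frame of shaker between -0.0185 and -0.011 m and y of pin_shoulder in the frame of shaker between -0.065 and -0.055 m and z of pin_shoulder in the frame of shaker between 0.105 and 0.139 m and angle between the x axis of pin_grip and the x axis of shaker, either way round below 0.16 rad and value of joint ring below 0.6 rad), for 0.2 s.
At the end, for the whole second after the job is handed in: The pin is through the bare post's hole, its shoulder within 4.5 mm of the post and its axis within 5 mm and 9 degrees of the hole's, at rest, with the ring snapped shut (joint above 1.15 rad) (x of pin_shoulder in the frame of shaker between -0.0185 and -0.011 m and y of pin_shoulder in the frame of shaker between -0.065 and -0.055 m and z of pin_shoulder in the frame of shaker between 0.105 and 0.139 m and angle between the x axis of pin_grip and the x axis of shaker, either way round below 0.16 rad and value of joint ring above 1.15 rad and linear speed of pin below 0.02 m/s); the robot touches nothing.
It fails at once if the amber is shifted by more than 30 mm or tipped (distance of amber from where it was at the start of the episode above 0.03 m or angle between amber's own z axis and vertical above 0.3 rad).
It fails at once if the flask is shifted by more than 30 mm or tipped (distance of flask from where it was at the start of the episode above 0.03 m or angle between flask's own z axis and vertical above 0.3 rad).
It fails at once if the beaker is shifted by more than 30 mm or tipped (distance of beaker from where it was at the start of the episode above 0.03 m or angle between beaker's own z axis and vertical above 0.3 rad).
It fails at once if the tips is shifted by more than 30 mm or tipped (distance of tips from where it was at the start of the episode above 0.03 m or angle between tips's own z axis and vertical above 0.3 rad).
It also fails if it takes over 67 s, if anything falls off the work surface, if the arm or the gripper's body presses on something with over 40 N, if the wrist force passes 120 N, or if a joint passes its speed limit or range.

## Working session

There is one attempt and no reset: what is moved stays moved. The work goes in short steps, Python scripts to look and compute and a tool call to move; the robot and the scene stay as the last step left them, time stands still between calls to the robot, and variables do not carry over. Pictures are saved under pics/ and viewed, at most 10 in all, crops included, and the job is handed in when it is done.

Besides the shell and the picture viewer there is one more tool, called after "Request:" by a JSON object that holds its "name" and its "arguments", one argument or row to a line. move_arm: Moves the arm, as the interface text tells. Its arguments: {"type":"object","properties":{"increments":{"type":"array"},"force":{"type":"number"}},"required":["increments"]}

```bash
ls; mkdir -p pics
python3 - <<'E'
from station import monitor, imaging, robot
import cv2,numpy as np
s=monitor.read_state();print({k:np.round(v,3).tolist() for k,v in s.items()})
for n in ["scene","top"]:
    p,d=imaging.read_camera(n);cv2.imwrite(f"pics/{n}0.png",p[:,:,::-1]);np.save(f"pics/{n}0.npy",d)
    m=imaging.camera_model(n);print(n,{k:np.round(v,3).tolist() for k,v in m.items()})
E
```

```text
pics
{'time': 0.0, 'joint_positions': [-59.811, 20.59, 0.635, -0.022, -70.137, -16.507], 'joint_vel': [-0.093, -0.075, 0.052, -0.037, -0.092, 0.058], 'joint_torque': [0.003, -58.332, 29.343, 6.936, -0.006, 0.0], 'position': [0.16, -0.655, 0.23], 'tool_rot': [[-0.972, -0.236, -0.0], [-0.236, 0.972, 0.002], [0.0, 0.002, -1.0]], 'ft_force': [-0.394, -0.056, -0.234], 'ft_torque': [0.021, -0.024, 0.012], 'gripper_force': 0.0, 'gripper_width': 0.085}
scene {'fx': 460.053, 'fy': 460.053, 'cx': 320.68, 'cy': 208.471, 'R': [[-0.472, -0.882, 0.014], [-0.407, 0.204, -0.89], [0.782, -0.426, -0.455]], 't': [0.265, 0.307, 1.164]}
top {'fx': 500.437, 'fy': 500.437, 'cx': 321.389, 'cy': 195.918, 'R': [[0.009, -1.0, 0.016], [-0.981, -0.012, -0.191], [0.191, -0.014, -0.981]], 't': [-0.01, 0.566, 1.358]}
```

View pics/scene0.png

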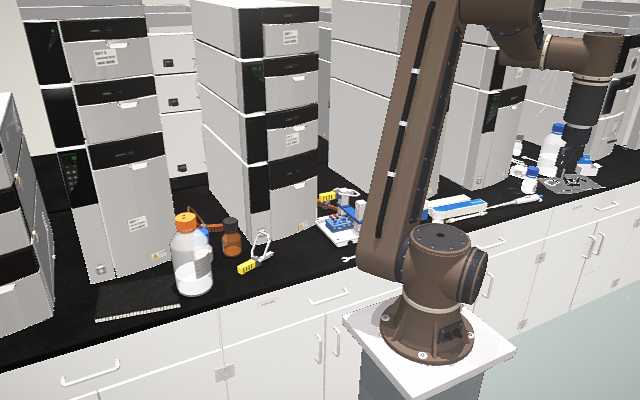

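View pics/top0.png

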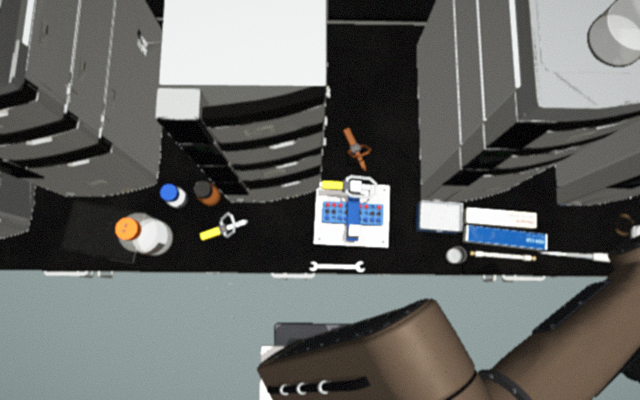

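The scene view shows the loose pin: yellow grip near (247,266), ring and tip near (262,243), with the orange-capped bottle and amber bottle left of it. The top view shows the loose pin's grip at (209,233) and tip at (245,222), and the shaker at (352,215). Its far pin's grip is at (332,185) and its bare near post at about (352,238). Pins go in along about world -y.

```bash
cat > h.py <<'E'
from station import monitor, imaging, robot
import cv2,numpy as np
np.set_printoptions(precision=4,suppress=True)
def ray(m,uv):
    R=np.array(m["R"]);t=np.array(m["t"]);d=R.T@np.array([(uv[0]-m["cx"])/m["fx"],(uv[1]-m["cy"])/m["fy"],1.]);return -R.T@t,d
def plane(m,uv,z):
    c,d=ray(m,uv);return c+d*(z-c[2])/d[2]
def tri(rs):
    A=np.zeros((3,3));b=np.zeros(3)
    for c,d in rs:
        d=d/np.linalg.norm(d);P=np.eye(3)-np.outer(d,d);A+=P;b+=P@c
    X=np.linalg.solve(A,b);return X,[np.linalg.norm(np.cross(X-c,d/np.linalg.norm(d))) for c,d in rs]
def pts(m,d,mask):
    v,u=np.nonzero(mask&(d>0));z=d[v,u];X=np.c_[(u-m["cx"])/m["fx"]*z,(v-m["cy"])/m["fy"]*z,z];return (X-np.array(m["t"]))@np.array(m["R"])
def blobs(rgb,lo,hi,amin=20):
    k=cv2.inRange(cv2.cvtColor(rgb,cv2.COLOR_RGB2HSV),lo,hi);n,l,s,c=cv2.connectedComponentsWithStats(k)
    return [(c[i],s[i],l==i) for i in range(1,n) if s[i,4]>=amin]
E
python3 - <<'E'
from h import *
for n in ["scene","top"]:
    p=cv2.imread(f"pics/{n}0.png")[:,:,::-1].copy();d=np.load(f"pics/{n}0.npy");m=imaging.camera_model(n)
    for nm,lo,hi in [("yel",(20,120,100),(35,255,255)),("blue",(100,120,80),(120,255,255))]:
        for c,s,k in blobs(p,lo,hi):
            P=pts(m,d,k)
            if len(P): print(n,nm,c,s,"med",np.median(P,0),"rng",P.min(0),P.max(0), "z95",np.percentile(P[:,2],95))
m=imaging.camera_model("top")
# white shaker corners guesses, post top, tip
for uv,z in [((209,233),.024),((245,222),.012),((352,238),.135),((352,188),.135)]: print(uv,plane(m,uv,z))
p=cv2.imread("pics/top0.png");cv2.imwrite("pics/c1.png",cv2.resize(p[165:265,150:410],None,fx=3,fy=3,interpolation=cv2.INTER_CUBIC))
E
```

```text
scene yel [327.0885 196.4336] [319 191  17  11 113] med [ 0.5697 -0.0308  0.1219] rng [ 0.5629 -0.1947 -0.0044] [0.8436 0.0005 0.1343] z95 0.1319648304155261
scene yel [184.7222 216.8651] [175 213  20   9 126] med [0.4405 0.4713 0.2263] rng [0.4183 0.4462 0.2238] [0.4672 0.4975 0.229 ] z95 0.22868038991186201
scene yel [245.9006 266.6023] [237 259  19  16 171] med [0.4505 0.3133 0.016 ] rng [ 0.4345  0.2813 -0.0051] [0.5144 0.3409 0.0253] z95 0.02385981436532361
scene blue [557.8137 128.0294] [552 123  13  12 102] med [ 0.5627 -1.1674  0.2148] rng [ 0.1829 -1.2039  0.1864] [ 0.5907 -0.6265  0.4   ] z95 0.2273807409183899
scene blue [584.3956 159.7692] [577 155  15   9  91] med [ 0.5258 -1.3646  0.0448] rng [ 0.5011 -1.5097 -0.0016] [ 0.5734 -1.3202  0.0666] z95 0.062249690107805886
scene blue [532.2321 171.4286] [526 166  13  12 112] med [ 0.4584 -0.9183  0.0955] rng [ 0.4416 -0.9502  0.0687] [ 0.4885 -0.9009  0.1092] z95 0.1075480679696382
scene blue [457.4708 205.0792] [433 199  52  12 240] med [ 0.4555 -0.5238  0.0305] rng [ 0.4272 -0.6387  0.0254] [ 0.4859 -0.4258  0.0346] z95 0.
[... 1067 characters left out ...]
401  0.3876 -0.0059] [0.6102 0.469  0.1174] z95 0.11259640224324138
top blue [352.5892 213.7931] [ 322  197   61   30 1020] med [ 0.5126 -0.0905  0.0586] rng [ 0.4773 -0.1758  0.0316] [ 0.5581 -0.0063  0.0924] z95 0.085914094759346
top blue [505.0655 236.4562] [ 469  225   76   25 1129] med [ 0.4596 -0.5261  0.0338] rng [ 0.425  -0.6532 -0.0062] [ 0.4911 -0.4226  0.0435] z95 0.03844209689235957
top blue [351.2308 238.7308] [347 237  10   4  26] med [ 0.442  -0.0855  0.0835] rng [ 0.4388 -0.0986  0.0768] [ 0.4477 -0.0743  0.092 ] z95 0.08789487969732546
(209, 233) [0.4609 0.3132 0.024 ]
(245, 222) [0.4952 0.2143 0.012 ]
(352, 238) [ 0.4389 -0.084   0.135 ]
(352, 188) [ 0.5728 -0.0843  0.135 ]
```

View pics/c1.png

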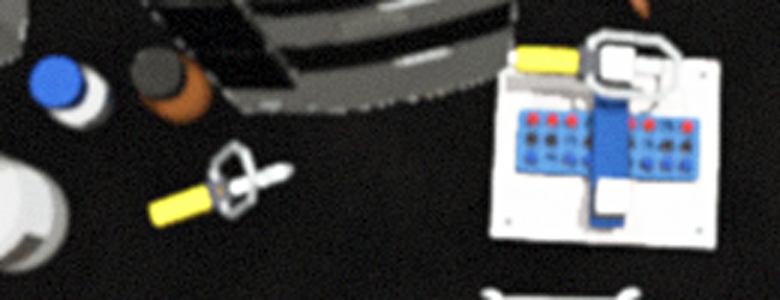

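The crop shows the bare post's white top at crop (613,195), which is full-image (354,230). The loose pin's grip is at about (0.46, 0.313), with the tip pointing about -71°. I'll swing over, staying in front of the tower, and look at the post on the way.

Request:
{"name": "move_arm", "arguments": {
  "increments": [
    {"claw":1,"x":0.032,"y":0.037,"z":0.01,"wz":0.07},
    {"claw":1,"x":0.032,"y":0.037,"z":0.01,"wz":0.07},
    {"claw":1,"x":0.032,"y":0.037,"z":0.01,"wz":0.07},
    {"claw":1,"x":0.032,"y":0.037,"z":0.01,"wz":0.07},
    {"claw":1,"x":0.032,"y":0.037,"z":0.01,"wz":0.07},
    {"claw":1,"x":0.032,"y":0.037,"z":0.01,"wz":0.07},
    {"claw":1,"x":0.032,"y":0.037,"z":0.01,"wz":0.07},
    {"claw":1,"x":0.032,"y":0.037,"z":0.01,"wz":0.07}
  ]
}}

```text
invalid input at $.increments[0]: expected keys claw, x, y, z, wx, wy, wz
```

Request:
{"name": "move_arm", "arguments": {
  "increments": [
    {"claw":1,"x":0.002,"y":0.045,"wz":0.09},
    {"claw":1,"x":0.002,"y":0.045,"wz":0.09},
    {"claw":1,"x":0.002,"y":0.045,"wz":0.09},
    {"claw":1,"x":0.002,"y":0.045,"wz":0.09},
    {"claw":1,"x":0.002,"y":0.045,"wz":0.09},
    {"claw":1,"x":0.002,"y":0.045,"wz":0.09},
    {"claw":1,"x":0.002,"y":0.02,"wz":0.09},
    {"claw":1}
  ]
}}

```text
invalid input at $.increments[0]: expected keys claw, x, y, z, wx, wy, wz
```

Run:
```python
from h import *
import json
s=monitor.read_state();print(s["time"],np.array(s["position"]),np.array(s["tool_rot"])[:,0],s["joint_positions"])
m=imaging.camera_model("wrist");p,d=imaging.read_camera("wrist");cv2.imwrite("pics/w1.png",p[:,:,::-1]);np.save("pics/w1.npy",d)
json.dump({k:np.array(v).tolist() for k,v in m.items()},open("pics/w1.json","w"))
R=np.array(m["R"]);print("cam",-R.T@np.array(m["t"]),R)
```

```text
0.1 [ 0.1595 -0.6554  0.2305] [-0.9716 -0.2364  0.0002] [-59.81    20.5886   0.6404  -0.0171 -70.1366 -16.5075]
cam [ 0.0944 -0.6709  0.3739] [[-0.236   0.9717  0.0028]
 [ 0.9362  0.2266  0.2687]
 [ 0.2605  0.066  -0.9632]]
```

View pics/w1.png

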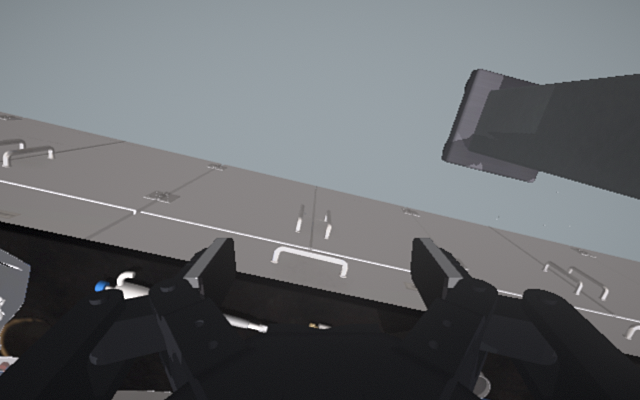

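The moves were refused because every key is needed. The wrist view, still at the start pose, shows only cupboard fronts and the fingers at the bottom. I'm resending with all keys.

Request:
{"name": "move_arm", "arguments": {
  "increments": [
    {"claw":1,"x":0.032,"y":0.037,"z":0.01,"wx":0,"wy":0,"wz":0.07},
    {"claw":1,"x":0.032,"y":0.037,"z":0.01,"wx":0,"wy":0,"wz":0.07},
    {"claw":1,"x":0.032,"y":0.037,"z":0.01,"wx":0,"wy":0,"wz":0.07},
    {"claw":1,"x":0.032,"y":0.037,"z":0.01,"wx":0,"wy":0,"wz":0.07},
    {"claw":1,"x":0.032,"y":0.037,"z":0.01,"wx":0,"wy":0,"wz":0.07},
    {"claw":1,"x":0.032,"y":0.037,"z":0.01,"wx":0,"wy":0,"wz":0.07},
    {"claw":1,"x":0.032,"y":0.037,"z":0.01,"wx":0,"wy":0,"wz":0.07},
    {"claw":1,"x":0.032,"y":0.037,"z":0.01,"wx":0,"wy":0,"wz":0.07}
  ]
}}

```text
time: 0.95
position: [0.4165, -0.358, 0.3117]
tool_rot: [[-0.695, -0.719, 0.0], [-0.719, 0.695, 0.0], [-0.0, -0.0, -1.0]]
ft_force: [0.7, -1.0, -0.3]
gripper_width: 0.0852
gripper_force: 0.0
```

Request:
{"name": "move_arm", "arguments": {
  "increments": [
    {"claw":1,"x":0.002,"y":0.045,"z":0,"wx":0,"wy":0,"wz":0.09},
    {"claw":1,"x":0.002,"y":0.045,"z":0,"wx":0,"wy":0,"wz":0.09},
    {"claw":1,"x":0.002,"y":0.045,"z":0,"wx":0,"wy":0,"wz":0.09},
    {"claw":1,"x":0.002,"y":0.045,"z":0,"wx":0,"wy":0,"wz":0.09},
    {"claw":1,"x":0.002,"y":0.045,"z":0,"wx":0,"wy":0,"wz":0.09},
    {"claw":1,"x":0.002,"y":0.045,"z":0,"wx":0,"wy":0,"wz":0.09},
    {"claw":1,"x":0.002,"y":0.045,"z":0,"wx":0,"wy":0,"wz":0.09},
    {"claw":1,"x":0.002,"y":0.045,"z":0,"wx":0,"wy":0,"wz":0.09}
  ]
}}

```text
time: 1.75
position: [0.4311, 0.0019, 0.3115]
tool_rot: [[-0.048, -0.999, 0.001], [-0.999, 0.048, 0.0], [-0.0, -0.001, -1.0]]
ft_force: [1.5, 0.5, 0.6]
gripper_width: 0.0853
gripper_force: 0.0
```

```bash
cat >> h.py <<'E'
import json
def wrist(n):
    s=monitor.read_state();m=imaging.camera_model("wrist");p,d=imaging.read_camera("wrist");m={k:np.array(v) for k,v in m.items()}
    cv2.imwrite(f"pics/{n}.png",p[:,:,::-1]);np.savez(f"pics/{n}.npz",d=d,p=p,**m)
    R=np.array(s["tool_rot"]);print("t",s["time"],"tcp",np.array(s["position"]),"x",R[:,0],"z",R[:,2],"F",np.array(s["ft_force"]))
    return p,d,m
def load(n):
    z=np.load(f"pics/{n}.npz");m={k:z[k] for k in("R","t")};m.update({k:float(z[k]) for k in("fx","fy","cx","cy")});return z["p"],z["d"],m
E
python3 - <<'E'
from h import *
wrist("w2")
E
```

```text
t 1.75 tcp [0.4311 0.0019 0.3115] x [-0.0482 -0.9988 -0.0004] z [ 0.0006  0.0004 -1.    ] F [1.5279 0.488  0.5939]
```

View pics/w2.png

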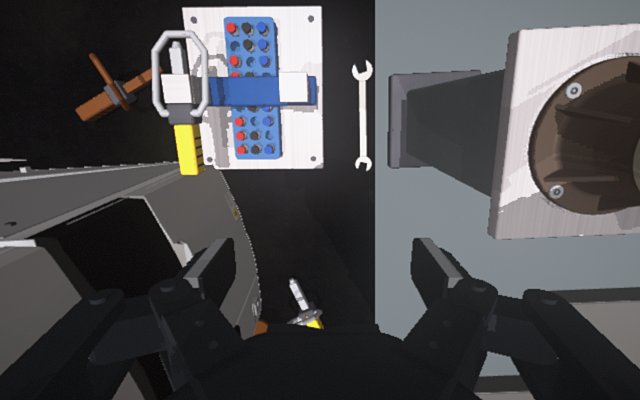

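The wrist view shows the shaker from above. The bare post's white top is at (293,88), the far post's top at (177,90), the blue bar spans (206–316, 77–104), and the loose pin's tip is at (293,282).

Run:
```python
from h import *
p,d,m=load("w2")
hsv=cv2.cvtColor(p,cv2.COLOR_RGB2HSV)
k=np.zeros(d.shape,bool);k[65:112,265:325]=1
P=pts(m,d,k); hi=P[P[:,2]>0.115]; print("near post",len(hi),np.median(hi,0),np.percentile(hi,[1,50,99],axis=0).tolist())
print("hist z",np.histogram(P[:,2],np.arange(.06,.16,.005)))
# post top pixels -> min area rect
def post(k):
    w=((hsv[...,1]<60)&(hsv[...,2]>150)&k&(d>0))
    X=pts(m,d,w);print("z med",np.median(X[:,2]))
    c=cv2.findContours(w.astype(np.uint8),cv2.RETR_EXTERNAL,cv2.CHAIN_APPROX_NONE)[0];c=max(c,key=cv2.contourArea);return cv2.minAreaRect(c),w
k1=np.zeros(d.shape,bool);k1[68:108,276:314]=1
r,w=post(k1);print(r); z=np.median(pts(m,d,w)[:,2]);print("near ctr",plane(m,r[0],z), [plane(m,q,z) for q in cv2.boxPoints(r)])
# blue bar: plane z=.082
b=((hsv[...,0]>100)&(hsv[...,0]<120)&(hsv[...,1]>120));
v,u=np.nonzero(b&(d>0));Z=d[v,u];X=(np.c_[(u-m["cx"])/m["fx"]*Z,(v-m["cy"])/m["fy"]*Z,Z]-m["t"])@m["R"]
s=(X[:,2]>.078)&(X[:,2]<.087);print("bar",s.sum());Q=X[s][:,:2].astype(np.float32);print(cv2.minAreaRect(Q), np.median(X[s][:,2]))
# white base outline
wb=((hsv[...,1]<50)&(hsv[...,2]>110));wb[:, :140]=0;wb[:,330:]=0;wb[180:]=0
X=pts(m,d,wb);s=(X[:,2]>.01)&(X[:,2]<.06);print("base z",np.median(X[s][:,2]),cv2.minAreaRect(X[s][:,:2].astype(np.float32)))
# top view check
mt=imaging.camera_model("top");print("top",plane(mt,(354.3,230),z))
```

```text
near post 878 [ 0.4574 -0.087   0.1437] [[0.4438347142408873, -0.10080656912116066, 0.12223295757232168], [0.4574279178926755, -0.08701344925193968, 0.14371162474899635], [0.4717824089297398, -0.07324998753466613, 0.14538995438659866]]
hist z (array([ 10,  16,  11,  19, 682,  13,   5,   1,   1,  11,  10,   3,  18,
        11,  18,   7, 779,  42,   0]), array([0.06 , 0.065, 0.07 , 0.075, 0.08 , 0.085, 0.09 , 0.095, 0.1  ,
       0.105, 0.11 , 0.115, 0.12 , 0.125, 0.13 , 0.135, 0.14 , 0.145,
       0.15 , 0.155]))
z med 0.14346774645018698
((295.5, 84.5), (33.0, 35.0), 90.0)
near ctr [ 0.4548 -0.0895  0.1435] [array([ 0.4709, -0.1056,  0.1435]), array([ 0.4365, -0.1039,  0.1435]), array([ 0.4383, -0.073 ,  0.1435]), array([ 0.4736, -0.0747,  0.1435])]
bar 2123
((0.5006290078163147, -0.08910191059112549), (0.03358687460422516, 0.12749691307544708), 88.2303466796875) 0.08276177156896466
base z 0.031862477514474866 ((0.5649667978286743, -0.08387190848588943), (0.22541609406471252, 0.27120891213417053), 87.63330078125)
top [ 0.459  -0.0894  0.1435]
```

The measured post top is at z≈0.143, centred at about (0.4575, -0.0875), so the hole axis is at z≈0.129. The bar yaw puts the shaker x axis at -91.8°. Next I go near the pin for a close look.

Request:
{"name": "move_arm", "arguments": {
  "increments": [
    {"claw":1,"x":0.006,"y":0.045,"z":-0.01,"wx":0,"wy":0,"wz":0.1},
    {"claw":1,"x":0.006,"y":0.045,"z":-0.01,"wx":0,"wy":0,"wz":0.1},
    {"claw":1,"x":0.006,"y":0.045,"z":-0.01,"wx":0,"wy":0,"wz":0.1},
    {"claw":1,"x":0.006,"y":0.045,"z":-0.01,"wx":0,"wy":0,"wz":0.08},
    {"claw":1,"x":0,"y":0,"z":0,"wx":0,"wy":0,"wz":0}
  ]
}}

```text
time: 2.3
position: [0.4555, 0.1838, 0.2692]
tool_rot: [[0.328, -0.945, -0.002], [-0.945, -0.328, -0.002], [0.001, 0.003, -1.0]]
ft_force: [-1.3, 0.3, -0.2]
gripper_width: 0.0855
gripper_force: 0.0
```

Run:
```python
from h import *
p,d,m=wrist("w3")
for c,s,k in blobs(p,(20,100,80),(35,255,255),60):
    X=pts(m,d,k);print("yel",c,s,np.median(X,0),"z5,95",np.percentile(X[:,2],[5,95]))
    t=X[X[:,2]>np.percentile(X[:,2],95)-.005];r=cv2.minAreaRect(t[:,:2].astype(np.float32));print(r)
k=np.zeros(d.shape,bool);k[:,200:440]=1
hsv=cv2.cvtColor(p,cv2.COLOR_RGB2HSV);X=pts(m,d,k&(hsv[...,1]<60)&(hsv[...,2]>110));
s=(X[:,2]>.012)&(X[:,2]<.026)&(abs(X[:,1]-.24)<.06)&(abs(X[:,0]-.48)<.05);print("steel",s.sum(),X[s].min(0),X[s].max(0));print(cv2.minAreaRect(X[s][:,:2].astype(np.float32)))
```

```text
t 2.3 tcp [0.4555 0.1838 0.2692] x [ 0.3277 -0.9448  0.0007] z [-0.0024 -0.0015 -1.    ] F [-1.2694  0.2914 -0.2077]
yel [292.0298 244.3468] [284 227  17  36 571] [0.4584 0.3136 0.0248] z5,95 [0.0013 0.0262]
((0.45953240990638733, 0.31192851066589355), (0.02062833309173584, 0.05514712259173393), 19.21782875061035)
steel 337 [0.4547 0.2105 0.012 ] [0.4996 0.2864 0.026 ]
((0.4893881678581238, 0.24987934529781342), (0.03616325557231903, 0.0744585394859314), 30.912384033203125)
```

View pics/w3.png

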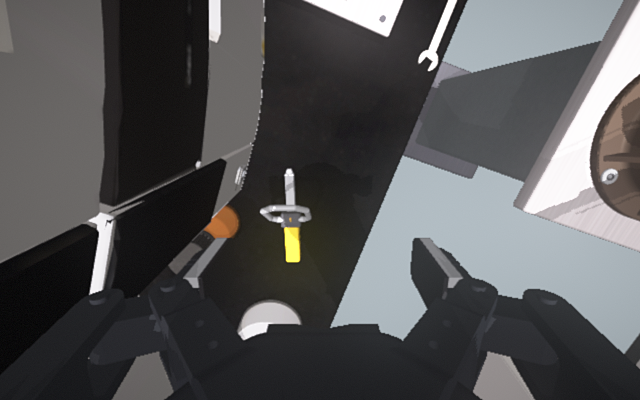

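The wrist view shows the pin's grip at (292,244) and ring at (287,214), with the amber bottle left at (222,218). The grip's centre is (0.4595, 0.312), 55×20.6 mm with its top at z≈0.025, as stated. Its yaw is -70.8°, which the tool already matches. A fully open gripper would come close to the amber bottle, so I'll check the clearance.

Run:
```python
from h import *
g=np.array([.4595,.312]);a=np.array([.328,-.945]);b=np.array([.945,.328])
for n in ["top","scene"]:
    d=np.load(f"pics/{n}0.npy");m=imaging.camera_model(n);X=pts(m,d,d>0)
    r=(X[:,:2]-g);A=r@a;B=r@b
    for z0,z1 in [(.03,.075),(.075,.13),(.13,.24),(.24,.4)]:
        s=(X[:,2]>z0)&(X[:,2]<z1)&(np.hypot(A,B)<.16)
        for nm,q in [("+b",s&(B>0)&(abs(A)<.05)),("-b",s&(B<0)&(abs(A)<.05)),("-a",s&(A<0)&(abs(B)<.06)),("+a",s&(A>.05)&(abs(B)<.06))]:
            if q.sum()>2: print(n,(z0,z1),nm,q.sum(),np.sort(abs((B if 'b' in nm else A)[q]))[[2,q.sum()//10]])
```

```text
top (0.03, 0.075) +b 227 [0.0026 0.0786]
top (0.03, 0.075) -b 14 [0.0033 0.002 ]
top (0.03, 0.075) -a 155 [0.1015 0.1023]
top (0.03, 0.075) +a 87 [0.0515 0.0561]
top (0.075, 0.13) +b 340 [0.0844 0.0884]
top (0.075, 0.13) -a 220 [0.1024 0.1035]
top (0.075, 0.13) +a 113 [0.069  0.0742]
top (0.13, 0.24) -a 828 [0.1033 0.11  ]
top (0.13, 0.24) +a 163 [0.1067 0.1109]
top (0.24, 0.4) +a 352 [0.1045 0.1101]
scene (0.03, 0.075) +b 298 [0.0192 0.0735]
scene (0.03, 0.075) -b 13 [0.0262 0.0243]
scene (0.03, 0.075) -a 137 [0.1152 0.1232]
scene (0.03, 0.075) +a 207 [0.0506 0.0569]
scene (0.075, 0.13) +b 267 [0.0783 0.0814]
scene (0.075, 0.13) -a 184 [0.1138 0.1227]
scene (0.075, 0.13) +a 305 [0.0663 0.077 ]
scene (0.13, 0.24) -a 422 [0.1145 0.1273]
scene (0.13, 0.24) +a 588 [0.0828 0.0985]
scene (0.24, 0.4) +a 966 [0.0819 0.0978]
```

Request:
{"name": "move_arm", "arguments": {
  "increments": [
    {"claw":0,"x":0.001,"y":0.043,"z":-0.02,"wx":0,"wy":0,"wz":0},
    {"claw":0,"x":0.001,"y":0.043,"z":-0.02,"wx":0,"wy":0,"wz":0},
    {"claw":0,"x":0.002,"y":0.042,"z":-0.02,"wx":0,"wy":0,"wz":0},
    {"claw":0,"x":0,"y":0,"z":0,"wx":0,"wy":0,"wz":0},
    {"claw":0,"x":0,"y":0,"z":0,"wx":0,"wy":0,"wz":0}
  ]
}}

```text
time: 2.85
position: [0.4595, 0.3078, 0.2106]
tool_rot: [[0.322, -0.947, -0.001], [-0.947, -0.322, -0.002], [0.001, 0.002, -1.0]]
ft_force: [-0.1, -0.7, -0.6]
gripper_width: 0.043
gripper_force: 0.0
```

Run:
```python
from h import *
g=np.array([.4595,.312]);a=np.array([.328,-.945]);b=np.array([.945,.328])
for n in ["top","scene"]:
    d=np.load(f"pics/{n}0.npy");m=imaging.camera_model(n);X=pts(m,d,d>0)
    r=(X[:,:2]-g);A=r@a;B=r@b
    for b0 in (0,.02,.03,.04,.05,.06,.07):
        q=(X[:,2]>.13)&(X[:,2]<.4)&(A>.03)&(A<.2)&(B>b0)&(B<b0+.01+(b0==0)*.01)
        if q.sum()>3: print(n,b0,q.sum(),np.sort(A[q])[[3,q.sum()//10]])
    q=(X[:,2]>.13)&(X[:,2]<.4)&(B<0)&(B>-.06)&(A>.05)&(A<.15);print("neg",q.sum())
```

```text
top 0.03 216 [0.1772 0.1812]
top 0.04 463 [0.1324 0.1386]
top 0.05 352 [0.105  0.1087]
top 0.06 238 [0.0836 0.0854]
neg 0
scene 0.02 24 [0.1894 0.1893]
scene 0.03 804 [0.1484 0.1623]
scene 0.04 979 [0.1069 0.1242]
scene 0.05 861 [0.0819 0.0936]
scene 0.06 435 [0.0792 0.0816]
scene 0.07 109 [0.0818 0.0826]
neg 0
```

The clearance is adequate: bottle 78 mm and tower 80 mm or more off to the side. I descend and grasp.

Request:
{"name": "move_arm", "arguments": {
  "increments": [
    {"claw":0,"x":0,"y":0.004,"z":-0.04,"wx":0,"wy":0,"wz":0},
    {"claw":0,"x":0,"y":0,"z":-0.045,"wx":0,"wy":0,"wz":0},
    {"claw":0,"x":0,"y":0,"z":-0.045,"wx":0,"wy":0,"wz":0},
    {"claw":0,"x":0,"y":0,"z":-0.035,"wx":0,"wy":0,"wz":0},
    {"claw":0,"x":0,"y":0,"z":-0.025,"wx":0,"wy":0,"wz":0},
    {"claw":0,"x":0,"y":0,"z":-0.013,"wx":0,"wy":0,"wz":0},
    {"claw":0,"x":0,"y":0,"z":0,"wx":0,"wy":0,"wz":0}
  ]
}}

```text
time: 3.55
position: [0.4596, 0.3107, 0.0077]
tool_rot: [[0.321, -0.947, -0.001], [-0.947, -0.321, -0.002], [0.001, 0.002, -1.0]]
ft_force: [0.7, 0.5, 0.2]
gripper_width: 0.0428
gripper_force: 0.0
```

Request:
{"name": "move_arm", "arguments": {
  "force": 90,
  "increments": [
    {"claw":-1,"x":0,"y":0,"z":0,"wx":0,"wy":0,"wz":0},
    {"claw":-1,"x":0,"y":0,"z":0,"wx":0,"wy":0,"wz":0},
    {"claw":-1,"x":0,"y":0,"z":0,"wx":0,"wy":0,"wz":0},
    {"claw":-1,"x":0,"y":0,"z":0,"wx":0,"wy":0,"wz":0},
    {"claw":-1,"x":0,"y":0,"z":0,"wx":0,"wy":0,"wz":0}
  ]
}}

```text
time: 4.05
position: [0.4606, 0.3129, 0.0104]
tool_rot: [[0.323, -0.947, 0.002], [-0.947, -0.323, 0.002], [-0.001, -0.003, -1.0]]
ft_force: [-0.0, -3.0, 6.6]
gripper_width: 0.0174
gripper_force: 88.9
```

The grasp closed at 17.4 mm, against a 20 mm grip. I lift and check how the pin sits.

Request:
{"name": "move_arm", "arguments": {
  "increments": [
    {"claw":-1,"x":0,"y":0,"z":0.02,"wx":0,"wy":0,"wz":0},
    {"claw":-1,"x":0,"y":0,"z":0.04,"wx":0,"wy":0,"wz":0},
    {"claw":-1,"x":0,"y":0,"z":0.04,"wx":0,"wy":0,"wz":0},
    {"claw":-1,"x":-0.005,"y":-0.03,"z":0.04,"wx":0,"wy":0,"wz":0},
    {"claw":-1,"x":-0.005,"y":-0.045,"z":0.02,"wx":0,"wy":0,"wz":-0.02},
    {"claw":-1,"x":-0.005,"y":-0.045,"z":0,"wx":0,"wy":0,"wz":-0.1},
    {"claw":-1,"x":-0.005,"y":-0.045,"z":0,"wx":0,"wy":0,"wz":-0.1},
    {"claw":-1,"x":0,"y":-0.03,"z":0,"wx":0,"wy":0,"wz":-0.1}
  ]
}}

```text
time: 4.85
position: [0.4383, 0.115, 0.1693]
tool_rot: [[0.003, -1.0, 0.001], [-1.0, -0.003, 0.002], [-0.002, -0.001, -1.0]]
ft_force: [0.4, 0.5, -2.7]
gripper_width: 0.0177
gripper_force: 88.4
```

Request:
{"name": "move_arm", "arguments": {
  "increments": [
    {"claw":-1,"x":0,"y":0,"z":0,"wx":0,"wy":0,"wz":-0.03},
    {"claw":-1,"x":0,"y":0,"z":0,"wx":0,"wy":0,"wz":0}
  ]
}}

```text
time: 5.05
position: [0.4398, 0.1169, 0.1692]
tool_rot: [[-0.024, -1.0, 0.002], [-1.0, 0.024, 0.002], [-0.002, -0.002, -1.0]]
ft_force: [0.1, 0.8, -2.4]
gripper_width: 0.0177
gripper_force: 88.5
```

Run:
```python
from h import *
p,d,m=wrist("w4")
s=monitor.read_state();T=np.array(s["tool_rot"]);o=np.array(s["position"])
print(s["gripper_width"],s["gripper_force"])
ps,ds=imaging.read_camera("scene");cv2.imwrite("pics/scene4.png",ps[:,:,::-1]);np.save("pics/scene4.npy",ds)
b=cv2.resize(ps[130:290,220:420,::-1],None,fx=3,fy=3)[:400]
cv2.imwrite("pics/c4.png",np.hstack([p[0:400,160:360,::-1],b[:400]]))
for n,pp,dd,mm in [("w",p,d,m),("s",ps,ds,imaging.camera_model("scene"))]:
  for c,st,k in blobs(pp,(20,100,60),(35,255,255),40):
    X=pts(mm,dd,k);print(n,c,st,"tool-frame med",np.median((X-o)@T,0),np.percentile((X-o)@T,[5,95],axis=0).tolist())
```

```text
t 5.05 tcp [0.4398 0.1169 0.1692] x [-0.0237 -0.9997 -0.0018] z [ 0.0019  0.0017 -1.    ] F [ 0.0721  0.8234 -2.3539]
0.01756237532226404 88.4934139251709
w [70.9509 12.807 ] [  36    0   68   28 1404] tool-frame med [ 0.119  -0.1381  0.0375] [[0.1156714351760441, -0.15118012996508914, 0.03358618376939883], [0.12409224052564245, -0.13343242806652544, 0.05470074056410757]]
w [94.8814  2.1356] [86  0 15  8 59] tool-frame med [ 0.1283 -0.1339  0.0527] [[0.12681670436506856, -0.20859536142216462, 0.046671682709090584], [0.16215269573374003, -0.1330361647434355, 0.16865747691992652]]
w [185.9036 142.9759] [182 134  10  17  83] tool-frame med [ 0.0374 -0.1273  0.1314] [[0.031901699879560375, -0.12928209621047856, 0.12434156874314682], [0.04346202403663228, -0.1254968577854283, 0.1364220513322848]]
w [322.9645 249.6614] [ 302  200   44  103 4058] tool-frame med [ 0.0025 -0.0007 -0.0145] [[-0.024343082075184347, -0.009375417497275823, -0.015706520741342305], [0.025162715680473176, 0.00778804711654864, -0.013024673815134568]]
s [332.2708 195.7708] [328 191   8   9  48] tool-frame med [ 0.1626 -0.1324  0.0471] [[0.15019179524951476, -0.1463891813276369, 0.035971129102460024], [0.17333223435244824, -0.12820588713316008, 0.05810870924228137]]
s [322.7385 196.    ] [319 192  10  10  65] tool-frame med [ 0.1253 -0.1365  0.0431] [[0.11686612724251397, -0.4045609923223676, 0.03483829482597767], [0.2694328127061399, -0.12957847706464096, 0.1706632934122167]]
s [305.9297 209.2578] [297 203  20  12 128] tool-frame med [-0.011   0.0086 -0.0025] [[-0.026729164469241805, -0.0062289799652127005, -0.013356066016606228], [0.026688820934723745, 0.013266741509203931, 0.009774167456067932]]
s [184.7836 216.9776] [175 213  20   9 134] tool-frame med [-0.3537  0.0082 -0.0571] [[-0.37523968688716386, -0.014033357486476295, -0.05872897895422032], [-0.3334262815614272, 0.028586371776869055, -0.055387279331202396]]
```

View pics/c4.png

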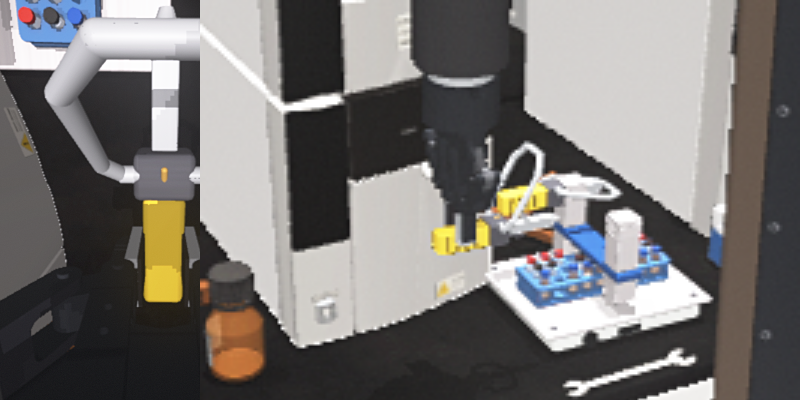

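The composite shows the pin held squarely in the pads: grip at crop (163,250), head at (165,175), pin pointing up at the shaker. In the scene part the ring is still open and the pin level. Now to the pre-insert pose, where I'll measure pin and post in the same view.

Request:
{"name": "move_arm", "arguments": {
  "increments": [
    {"claw":-1,"x":0.008,"y":-0.02,"z":-0.015,"wx":0,"wy":0,"wz":-0.007},
    {"claw":-1,"x":0.008,"y":-0.02,"z":-0.015,"wx":0,"wy":0,"wz":0},
    {"claw":-1,"x":0.006,"y":-0.017,"z":-0.012,"wx":0,"wy":0,"wz":0},
    {"claw":-1,"x":0,"y":0,"z":0,"wx":0,"wy":0,"wz":0},
    {"claw":-1,"x":0,"y":0,"z":0,"wx":0,"wy":0,"wz":0}
  ]
}}

```text
time: 5.65
position: [0.4619, 0.0608, 0.1259]
tool_rot: [[-0.028, -1.0, -0.001], [-1.0, 0.028, -0.0], [0.0, 0.001, -1.0]]
ft_force: [0.2, -0.6, -1.2]
gripper_width: 0.0175
gripper_force: 88.4
```

```bash
cat > q.py <<'E'
from h import *
import sys
p,d,m=wrist(sys.argv[1]);s=monitor.read_state();T=np.array(s["tool_rot"]);o=np.array(s["position"])
X=np.zeros(d.shape+(3,));v,u=np.indices(d.shape);X[:]=(np.stack([(u-m["cx"])/m["fx"]*d,(v-m["cy"])/m["fy"]*d,d],-1)-m["t"])@m["R"];X[d<=0]=9
Y=(X-o)@T
# pin: tool frame slices along x
print("pin slices x, y mid/width, z top")
for x in list(np.arange(-.02,.03,.01))+list(np.arange(.058,.106,.006)):
    k=(abs(Y[...,0]-x)<.003)&(abs(Y[...,1])<.02)&(abs(Y[...,2]+.008)<.012)
    q=Y[k]
    if len(q)>5:
        t=q[q[:,2]<np.percentile(q[:,2],10)+.004];y0,y1=np.percentile(t[:,1],[3,97]);print(round(x,3),len(t),round((y0+y1)/2,4),round(y1-y0,4),round(np.median(t[:,2]),4))
k=(abs(X[...,0]-.4575)<.03)&(abs(X[...,1]+.0875)<.03)&(X[...,2]>.138)&(X[...,2]<.148)
q=X[k];print("post",len(q),np.median(q,0), q[:,:2].min(0) if len(q) else 0,q[:,:2].max(0) if len(q) else 0)
if len(q): print(cv2.minAreaRect(q[:,:2].astype(np.float32)))
k=(abs(X[...,2]-.083)<.003)&(abs(X[...,1]+.088)<.03)&(X[...,0]>.41)&(X[...,0]<.57);q=X[k];print("bar",len(q),np.median(q[:,2]),cv2.minAreaRect(q[:,:2].astype(np.float32)))
for z in np.unique(np.round(q[:,0],2)):
    t=q[abs(q[:,0]-z)<.005];print(z,t[:,1].min(),t[:,1].max())
E
python3 q.py w5
```

```text
t 5.65 tcp [0.4619 0.0608 0.1259] x [-0.0282 -0.9996  0.0005] z [-0.0006 -0.0005 -1.    ] F [ 0.1593 -0.5562 -1.2454]
pin slices x, y mid/width, z top
-0.02 392 -0.001 0.0176 -0.014
-0.01 413 -0.001 0.0173 -0.014
0.0 428 -0.001 0.0175 -0.0141
0.01 604 -0.0009 0.0279 -0.0142
0.02 491 -0.0005 0.0183 -0.0139
0.058 375 -0.0002 0.0117 -0.0079
0.064 377 -0.0002 0.0115 -0.0078
0.07 375 -0.0002 0.0114 -0.0079
0.076 396 -0.0 0.0116 -0.0078
0.082 417 -0.0 0.0115 -0.0078
0.088 158 -0.0 0.0115 -0.0078
post 0 [nan nan nan] 0 0
bar 0 nan ((0.0, 0.0), (0.0, 0.0), 0.0)
  return _methods._mean(a, axis=axis, dtype=dtype,
  ret = um.true_divide(
  ret = ret.dtype.type(ret / rcount)
```

View pics/w5.png

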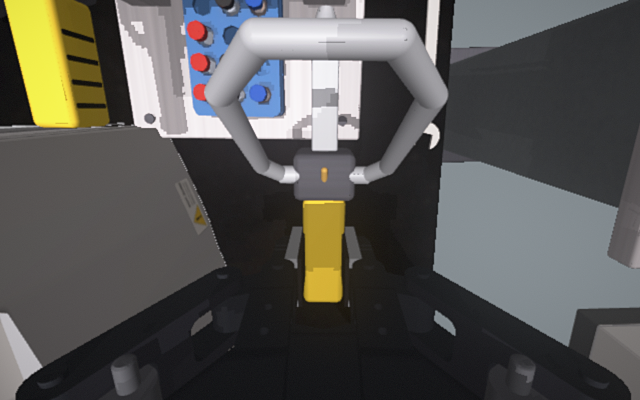

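The wrist view shows the pin straight ahead of the tool (grip (323,250), head (324,172), ring bar (327,38)) and the post just out of the picture. The pin is level and its axis is 1.8 mm above the TCP. I refine the post from the earlier wrist shot and the fixed cameras.

Run:
```python
from h import *
p,d,m=load("w2")
k=np.zeros(d.shape,bool);k[60:115,260:330]=1
X=pts(m,d,k);q=X[X[:,2]>.14];print("w2",len(q),q.mean(0),np.median(q[:,2]),cv2.minAreaRect(q[:,:2].astype(np.float32)))
X=pts(m,d,d>0);q=X[(abs(X[:,2]-.0828)<.003)&(abs(X[:,1]+.088)<.03)&(X[:,0]>.42)&(X[:,0]<.55)]
l=[];
for x in np.arange(.475,.545,.01):
    t=q[abs(q[:,0]-x)<.005];l.append((x,(t[:,1].min()+t[:,1].max())/2,t[:,1].max()-t[:,1].min()))
l=np.array(l);print(l,"slope deg",np.degrees(np.arctan(np.polyfit(l[:,0],l[:,1],1)[0])),"y at .4575",np.polyval(np.polyfit(l[:,0],l[:,1],1),.4575))
for n in ["top","scene"]:
    d=np.load(f"pics/{n}0.npy");m=imaging.camera_model(n);X=pts(m,d,d>0)
    q=X[(X[:,2]>.139)&(X[:,2]<.149)&(abs(X[:,0]-.4575)<.025)&(abs(X[:,1]+.0875)<.025)];print(n,len(q),q.mean(0),np.median(q,0),q.min(0),q.max(0))
    q=X[(abs(X[:,2]-.083)<.004)&(abs(X[:,0]-.5)<.03)&(abs(X[:,1]+.0875)<.025)];print("bar z",np.median(q[:,2]))
    q=X[(abs(X[:,0]-.40)<.02)&(abs(X[:,1]-.1)<.1)&(abs(X[:,2])<.02)];print("table z",np.median(q[:,2]))
```

```text
w2 821 [ 0.4579 -0.0875  0.1437] 0.14378198856625082 ((0.4582490026950836, -0.08769873529672623), (0.02754056267440319, 0.027976205572485924), 87.20447540283203)
[[ 0.475  -0.0863  0.0298]
 [ 0.485  -0.0886  0.0336]
 [ 0.495  -0.0889  0.0333]
 [ 0.505  -0.089   0.0324]
 [ 0.515  -0.0894  0.0323]
 [ 0.525  -0.0895  0.0331]
 [ 0.535  -0.0898  0.0335]
 [ 0.545  -0.0903  0.0335]] slope deg -2.4854965403412717 y at .4575 -0.08668468141393035
top 112 [ 0.4603 -0.0888  0.1439] [ 0.461  -0.0887  0.1439] [ 0.4459 -0.1019  0.1391] [ 0.4752 -0.0752  0.1489]
bar z 0.08308141299968864
table z 0.0009028790264248513
scene 38 [ 0.4547 -0.0865  0.1412] [ 0.4556 -0.0865  0.1411] [ 0.4401 -0.101   0.1391] [ 0.4693 -0.0736  0.1435]
bar z 0.08065039148905245
table z -0.0013871688822789025
```

The post is at (0.458, -0.0875), top z≈0.143, so the hole axis is at z≈0.129 with yaw about -92°. I'll correct by +1 mm in x and +1 mm in z, then advance.

Request:
{"name": "move_arm", "arguments": {
  "increments": [
    {"claw":-1,"x":0.001,"y":-0.005,"z":0.001,"wx":0,"wy":0,"wz":0},
    {"claw":-1,"x":-0.0003,"y":-0.008,"z":0,"wx":0,"wy":0,"wz":0},
    {"claw":-1,"x":-0.0003,"y":-0.008,"z":0,"wx":0,"wy":0,"wz":0},
    {"claw":-1,"x":-0.0003,"y":-0.007,"z":0,"wx":0,"wy":0,"wz":0},
    {"claw":-1,"x":-0.0002,"y":-0.005,"z":0,"wx":0,"wy":0,"wz":0},
    {"claw":-1,"x":-0.0002,"y":-0.005,"z":0,"wx":0,"wy":0,"wz":0},
    {"claw":-1,"x":0,"y":0,"z":0,"wx":0,"wy":0,"wz":0}
  ]
}}

```text
time: 6.4
position: [0.4613, 0.0217, 0.1271]
tool_rot: [[-0.03, -1.0, -0.0], [-1.0, 0.03, -0.0], [0.0, 0.0, -1.0]]
ft_force: [-0.5, 0.8, -2.0]
gripper_width: 0.0177
gripper_force: 88.4
```

There's no contact force with the tip 15 mm past the mouth, so it is in the hole. I continue.

Request:
{"name": "move_arm", "arguments": {
  "increments": [
    {"claw":-1,"x":-0.0003,"y":-0.008,"z":0,"wx":0,"wy":0,"wz":0},
    {"claw":-1,"x":-0.0003,"y":-0.008,"z":0,"wx":0,"wy":0,"wz":0},
    {"claw":-1,"x":-0.0003,"y":-0.008,"z":0,"wx":0,"wy":0,"wz":0},
    {"claw":-1,"x":-0.0003,"y":-0.007,"z":0,"wx":0,"wy":0,"wz":0},
    {"claw":-1,"x":-0.0002,"y":-0.006,"z":0,"wx":0,"wy":0,"wz":0},
    {"claw":-1,"x":0,"y":0,"z":0,"wx":0,"wy":0,"wz":0}
  ]
}}

```text
time: 7.0
position: [0.4598, -0.0154, 0.1271]
tool_rot: [[-0.03, -1.0, -0.0], [-1.0, 0.03, -0.0], [0.0, 0.0, -1.0]]
ft_force: [-0.4, 0.9, -1.3]
gripper_width: 0.0177
gripper_force: 88.4
```

Request:
{"name": "move_arm", "arguments": {
  "increments": [
    {"claw":-1,"x":0,"y":-0.004,"z":0,"wx":0,"wy":0,"wz":0},
    {"claw":-1,"x":0,"y":-0.003,"z":0,"wx":0,"wy":0,"wz":0},
    {"claw":-1,"x":0,"y":0,"z":0,"wx":0,"wy":0,"wz":0}
  ]
}}

```text
time: 7.3
position: [0.4599, -0.0219, 0.1271]
tool_rot: [[-0.029, -1.0, -0.0], [-1.0, 0.029, -0.0], [0.0, 0.0, -1.0]]
ft_force: [-0.0, -0.7, -2.6]
gripper_width: 0.0174
gripper_force: 88.4
```

Request:
{"name": "move_arm", "arguments": {
  "increments": [
    {"claw":-1,"x":0,"y":-0.002,"z":0,"wx":0,"wy":0,"wz":0},
    {"claw":-1,"x":0,"y":-0.002,"z":0,"wx":0,"wy":0,"wz":0},
    {"claw":-1,"x":0,"y":0,"z":0,"wx":0,"wy":0,"wz":0}
  ]
}}

```text
time: 7.6
position: [0.4601, -0.0255, 0.1271]
tool_rot: [[-0.029, -1.0, 0.0], [-1.0, 0.029, 0.001], [-0.001, -0.0, -1.0]]
ft_force: [-0.7, 3.4, -2.5]
gripper_width: 0.0175
gripper_force: 88.5
```

Request:
{"name": "move_arm", "arguments": {
  "increments": [
    {"claw":-1,"x":0,"y":-0.002,"z":0,"wx":0,"wy":0,"wz":0},
    {"claw":-1,"x":0,"y":-0.001,"z":0,"wx":0,"wy":0,"wz":0},
    {"claw":-1,"x":0,"y":0,"z":0,"wx":0,"wy":0,"wz":0}
  ]
}}

```text
time: 7.9
position: [0.4603, -0.0257, 0.1271]
tool_rot: [[-0.03, -1.0, 0.001], [-1.0, 0.03, 0.005], [-0.005, -0.001, -1.0]]
ft_force: [-5.6, 20.6, 0.3]
gripper_width: 0.0172
gripper_force: 89.0
```

The shoulder meets the post with 20 N of contact at the expected place. I ease the push and let go.

Request:
{"name": "move_arm", "arguments": {
  "increments": [
    {"claw":-1,"x":0,"y":0.002,"z":0,"wx":0,"wy":0,"wz":0},
    {"claw":-1,"x":0,"y":0,"z":0,"wx":0,"wy":0,"wz":0},
    {"claw":0,"x":0,"y":0,"z":0,"wx":0,"wy":0,"wz":0},
    {"claw":0,"x":0,"y":0,"z":0,"wx":0,"wy":0,"wz":0},
    {"claw":0,"x":0,"y":0,"z":0,"wx":0,"wy":0,"wz":0},
    {"claw":0,"x":0,"y":0,"z":0.02,"wx":0,"wy":0,"wz":0},
    {"claw":0,"x":0,"y":0,"z":0.04,"wx":0,"wy":0,"wz":0},
    {"claw":0,"x":0,"y":0,"z":0.04,"wx":0,"wy":0,"wz":0}
  ]
}}

```text
time: 8.7
position: [0.4594, -0.0273, 0.228]
tool_rot: [[-0.029, -1.0, -0.002], [-1.0, 0.029, -0.001], [0.001, 0.002, -1.0]]
ft_force: [0.6, 0.8, 0.5]
gripper_width: 0.0428
gripper_force: 0.0
```

Request:
{"name": "move_arm", "arguments": {
  "increments": [
    {"claw":-1,"x":0,"y":0.02,"z":0.04,"wx":0,"wy":0,"wz":0},
    {"claw":-1,"x":0,"y":0.03,"z":0.03,"wx":0,"wy":0,"wz":0},
    {"claw":-1,"x":0,"y":0,"z":0,"wx":0,"wy":0,"wz":0},
    {"claw":-1,"x":0,"y":0,"z":0,"wx":0,"wy":0,"wz":0}
  ]
}}

```text
time: 9.1
position: [0.46, 0.0237, 0.2977]
tool_rot: [[-0.028, -1.0, 0.001], [-1.0, 0.028, 0.001], [-0.001, -0.001, -1.0]]
ft_force: [-0.1, 0.8, -0.4]
gripper_width: -0.0001
gripper_force: 0.0
```

Run:
```python
from h import *
p,d,m=wrist("w6")
print(monitor.read_state()["gripper_width"])
X=pts(m,d,d>0)
q=X[(abs(X[:,0]-.458)<.05)&(X[:,1]>-.15)&(X[:,1]<0)&(X[:,2]>.165)&(X[:,2]<.26)]
print(len(q))
for z in np.arange(.165,.25,.01):
    t=q[abs(q[:,2]-z)<.005]
    if len(t)>3: print(round(z,3),len(t),t.min(0),t.max(0),np.median(t,0))
for y in np.arange(-.09,.05,.01):
    t=X[(abs(X[:,0]-.459)<.008)&(abs(X[:,1]-y)<.004)&(X[:,2]>.1)&(X[:,2]<.16)]
    if len(t)>3: print("axis",round(y,3),len(t),np.median(t,0))
```

```text
t 9.1 tcp [0.46   0.0237 0.2977] x [-0.028  -0.9996 -0.0007] z [ 0.0013  0.0007 -1.    ] F [-0.1469  0.8031 -0.3723]
0.00013676566091564205
1395
0.165 61 [ 0.4304 -0.0763  0.165 ] [ 0.4882 -0.0693  0.1699] [ 0.4366 -0.0726  0.1675]
0.175 125 [ 0.4293 -0.0816  0.17  ] [ 0.488  -0.0727  0.18  ] [ 0.4814 -0.0764  0.1752]
0.185 144 [ 0.4294 -0.0854  0.18  ] [ 0.4879 -0.0762  0.19  ] [ 0.4812 -0.0811  0.1847]
0.195 186 [ 0.4293 -0.0926  0.19  ] [ 0.4875 -0.0815  0.1999] [ 0.4371 -0.0861  0.1953]
0.205 291 [ 0.4317 -0.0969  0.2   ] [ 0.4852 -0.0862  0.21  ] [ 0.4704 -0.0912  0.2048]
0.215 588 [ 0.4393 -0.1004  0.21  ] [ 0.4767 -0.091   0.2171] [ 0.4579 -0.0958  0.2143]
axis -0.09 166 [ 0.4591 -0.0903  0.1438]
axis -0.08 155 [ 0.4589 -0.08    0.1437]
axis -0.07 153 [ 0.4592 -0.0704  0.1415]
axis -0.06 137 [ 0.4595 -0.0598  0.1416]
axis -0.05 140 [ 0.4589 -0.0503  0.1395]
axis -0.04 139 [ 0.4583 -0.0401  0.1378]
axis -0.03 128 [ 0.4589 -0.0298  0.1369]
axis -0.02 126 [ 0.4596 -0.0201  0.1363]
axis -0.01 110 [ 0.4599 -0.0102  0.1355]
axis -0.0 101 [ 0.4593 -0.      0.1346]
```

View pics/w6.png

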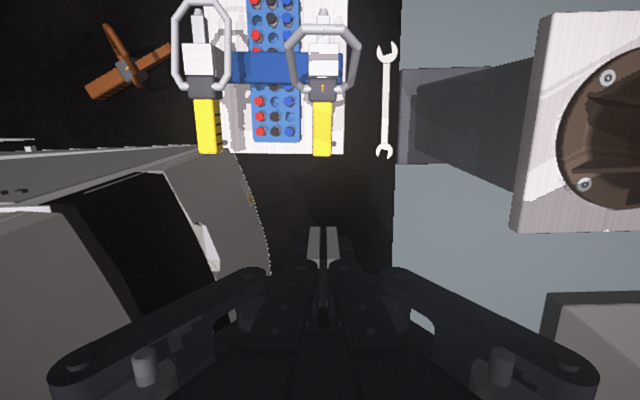

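The wrist view shows the pin through the bare post (post top (322,65)), grip (322,128) sagging slightly (about 5.6°), and the ring still open with its bar at (322,33). The bar measures about (0.458, -0.098), top z≈0.217. The gripper is shut, so now I press the bar down along its arc from above.

Request:
{"name": "move_arm", "arguments": {
  "increments": [
    {"claw":-1,"x":0,"y":-0.045,"z":-0.02,"wx":0,"wy":0,"wz":0},
    {"claw":-1,"x":-0.001,"y":-0.045,"z":-0.02,"wx":0,"wy":0,"wz":0},
    {"claw":-1,"x":-0.001,"y":-0.033,"z":-0.02,"wx":0,"wy":0,"wz":0},
    {"claw":-1,"x":0,"y":0,"z":-0.01,"wx":0,"wy":0,"wz":0},
    {"claw":-1,"x":0,"y":0,"z":0,"wx":0,"wy":0,"wz":0}
  ]
}}

```text
time: 9.65
position: [0.4561, -0.1011, 0.2247]
tool_rot: [[-0.032, -0.999, -0.005], [-0.999, 0.032, -0.001], [0.001, 0.005, -1.0]]
ft_force: [0.9, 0.4, 0.4]
gripper_width: -0.0004
gripper_force: 0.0
```

Request:
{"name": "move_arm", "arguments": {
  "increments": [
    {"claw":-1,"x":0.001,"y":-0.001,"z":-0.008,"wx":0,"wy":0,"wz":0},
    {"claw":-1,"x":0,"y":-0.01,"z":-0.006,"wx":0,"wy":0,"wz":0},
    {"claw":-1,"x":0,"y":-0.01,"z":-0.007,"wx":0,"wy":0,"wz":0},
    {"claw":-1,"x":0,"y":-0.007,"z":-0.008,"wx":0,"wy":0,"wz":0},
    {"claw":-1,"x":0,"y":-0.007,"z":-0.009,"wx":0,"wy":0,"wz":0},
    {"claw":-1,"x":0,"y":-0.005,"z":-0.009,"wx":0,"wy":0,"wz":0},
    {"claw":-1,"x":0,"y":-0.004,"z":-0.009,"wx":0,"wy":0,"wz":0},
    {"claw":-1,"x":0,"y":-0.001,"z":-0.008,"wx":0,"wy":0,"wz":0}
  ]
}}

```text
time: 10.45
position: [0.4588, -0.1451, 0.1622]
tool_rot: [[-0.03, -1.0, -0.001], [-1.0, 0.03, 0.0], [0.0, 0.001, -1.0]]
ft_force: [-0.2, -0.0, -0.1]
gripper_width: 0.0004
gripper_force: 0.0
```

Request:
{"name": "move_arm", "arguments": {
  "increments": [
    {"claw":-1,"x":0,"y":0,"z":-0.006,"wx":0,"wy":0,"wz":0},
    {"claw":-1,"x":0,"y":0,"z":0,"wx":0,"wy":0,"wz":0}
  ]
}}

```text
time: 10.65
position: [0.4584, -0.1446, 0.1561]
tool_rot: [[-0.029, -1.0, -0.002], [-1.0, 0.029, 0.0], [0.0, 0.002, -1.0]]
ft_force: [0.4, 1.3, 0.1]
gripper_width: 0.0001
gripper_force: 0.0
```

Run:
```python
from h import *
p,d=imaging.read_camera("scene");s=monitor.read_state();print(s["time"],np.array(s["position"]),np.array(s["ft_force"]))
cv2.imwrite("pics/c7.png",cv2.resize(p[140:260,270:410,::-1],None,fx=5,fy=5,interpolation=cv2.INTER_CUBIC))
```

```text
10.7 [ 0.4588 -0.1446  0.1568] [0.6929 0.8259 0.4831]
```

View pics/c7.png

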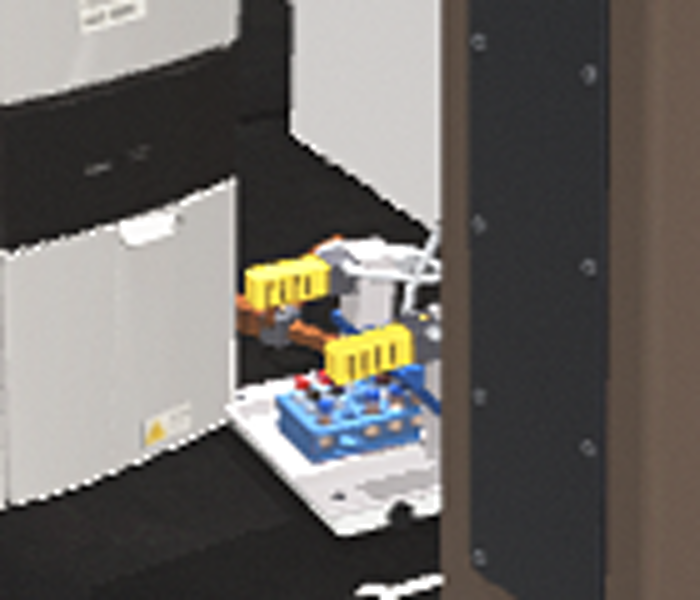

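The crop shows the near pin's grip at (370,352), and its ring wire still rises steeply at (420,270). The ring has therefore not shut, and the fingertip passed ahead of the bar without force. I raise straight up and measure the bar again by depth.

Request:
{"name": "move_arm", "arguments": {
  "increments": [
    {"claw":-1,"x":0,"y":-0.005,"z":0.03,"wx":0,"wy":0,"wz":0},
    {"claw":-1,"x":0,"y":0,"z":0.045,"wx":0,"wy":0,"wz":0},
    {"claw":-1,"x":0,"y":0,"z":0.045,"wx":0,"wy":0,"wz":0},
    {"claw":-1,"x":0,"y":0.035,"z":0.02,"wx":0,"wy":0,"wz":0},
    {"claw":-1,"x":0,"y":0.045,"z":0,"wx":0,"wy":0,"wz":0},
    {"claw":-1,"x":0,"y":0.045,"z":0,"wx":0,"wy":0,"wz":0},
    {"claw":-1,"x":0,"y":0.045,"z":0,"wx":0,"wy":0,"wz":0},
    {"claw":-1,"x":0,"y":0,"z":0,"wx":0,"wy":0,"wz":0}
  ]
}}

```text
time: 11.5
position: [0.4592, 0.0245, 0.2979]
tool_rot: [[-0.024, -1.0, 0.002], [-1.0, 0.024, 0.001], [-0.001, -0.002, -1.0]]
ft_force: [-0.0, -0.4, -0.5]
gripper_width: -0.0
gripper_force: 0.0
```

```bash
cat > r.py <<'E'
from h import *
import sys
p,d,m=wrist(sys.argv[1]);s=monitor.read_state();print("width",s["gripper_width"])
X=pts(m,d,d>0)
print("ring/post slices")
for z in np.arange(.105,.25,.01):
    t=X[(abs(X[:,0]-.458)<.035)&(X[:,1]>-.17)&(X[:,1]<-.02)&(abs(X[:,2]-z)<.005)]
    if len(t)>3: print(round(z,3),len(t),t.min(0),t.max(0),np.median(t,0))
L=[]
for y in np.arange(-.045,.005,.01):
    t=X[(abs(X[:,0]-.459)<.008)&(abs(X[:,1]-y)<.004)&(X[:,2]>.1)&(X[:,2]<.16)]
    if len(t)>3:L.append((y,np.median(t[:,2])))
L=np.array(L);f=np.polyfit(L[:,0],L[:,1],1);print("sag deg",np.degrees(np.arctan(f[0])))
t=X[(abs(X[:,0]-.459)<.012)&(X[:,1]>-.08)&(X[:,1]<-.02)&(X[:,2]>.125)&(X[:,2]<.16)];print("head y hist",[(round(y,3),round(float(np.median(t[abs(t[:,1]-y)<.0015][:,2])),4)) for y in np.arange(-.078,-.04,.003) if (abs(t[:,1]-y)<.0015).sum()>3])
# fingertip: nearest finger points in tool frame
T=np.array(s["tool_rot"]);o=np.array(s["position"]);Y=(X-o)@T;q=Y[(abs(Y[:,1])<.03)&(Y[:,2]>-.04)&(Y[:,2]<.012)&(abs(Y[:,0])<.04)]
for z in np.arange(-.03,.012,.005):
    t=q[abs(q[:,2]-z)<.0025]
    if len(t)>3: print("finger z",round(z,3),len(t),t.min(0),t.max(0))
E
python3 r.py w8
```

```text
t 11.5 tcp [0.4592 0.0245 0.2979] x [-0.0239 -0.9997 -0.0013] z [ 0.0017  0.0013 -1.    ] F [-0.0408 -0.4215 -0.5066]
width -4.243231964719514e-05
ring/post slices
0.125 16 [ 0.4456 -0.0742  0.1212] [ 0.4726 -0.0728  0.1299] [ 0.4522 -0.0734  0.1231]
0.135 1046 [ 0.4397 -0.1325  0.1303] [ 0.4795 -0.0202  0.14  ] [ 0.4594 -0.0457  0.1375]
0.145 1755 [ 0.4327 -0.1224  0.14  ] [ 0.4878 -0.042   0.1499] [ 0.4586 -0.076   0.1431]
0.155 97 [ 0.4298 -0.072   0.15  ] [ 0.4885 -0.0629  0.1598] [ 0.4368 -0.0667  0.155 ]
0.165 114 [ 0.4299 -0.0766  0.16  ] [ 0.4884 -0.0672  0.1699] [ 0.4366 -0.0715  0.1647]
0.175 137 [ 0.4297 -0.0824  0.17  ] [ 0.4884 -0.0721  0.18  ] [ 0.4815 -0.0764  0.1753]
0.185 140 [ 0.4295 -0.0865  0.1801] [ 0.4879 -0.077   0.1898] [ 0.436  -0.0811  0.1853]
0.195 189 [ 0.4293 -0.0922  0.19  ] [ 0.4878 -0.0815  0.2   ] [ 0.4811 -0.0862  0.1958]
0.205 286 [ 0.432  -0.0972  0.2   ] [ 0.4854 -0.086   0.21  ] [ 0.4711 -0.0911  0.2052]
0.215 594 [ 0.4389 -0.1006  0.21  ] [ 0.477  -0.091   0.2171] [ 0.4585 -0.0958  0.2143]
sag deg -4.325840546465578
head y hist [(np.float64(-0.078), 0.1437), (np.float64(-0.075), 0.1436), (np.float64(-0.072), 0.1392), (np.float64(-0.069), 0.142), (np.float64(-0.066), 0.1421), (np.float64(-0.063), 0.1419), (np.float64(-0.06), 0.1418), (np.float64(-0.057), 0.1412), (np.float64(-0.054), 0.1409), (np.float64(-0.051), 0.1402), (np.float64(-0.048), 0.138), (np.float64(-0.045), 0.1381), (np.float64(-0.042), 0.138)]
finger z -0.03 295 [ 0.0034 -0.0146 -0.0325] [ 0.0089  0.0125 -0.0275]
finger z -0.025 279 [ 0.0036 -0.0148 -0.0275] [ 0.0088  0.0125 -0.0225]
finger z -0.02 292 [ 0.0033 -0.0147 -0.0225] [ 0.0089  0.0125 -0.0175]
finger z -0.015 249 [ 0.0031 -0.0146 -0.0175] [ 0.0089  0.0123 -0.0125]
finger z -0.01 205 [ 0.0035 -0.0145 -0.0125] [ 0.0087  0.0122 -0.0075]
finger z -0.005 61 [ 0.0035 -0.0119 -0.0075] [ 0.0086  0.0096 -0.0042]
```

The ring is unchanged and still open, the pin is home, and the bar is at y≈-0.097, z≈0.2135. The depth points show the fingertips ending about 4 mm short of the TCP, which is why the tip passed over the bar. I redo it lower and slightly further back.

Request:
{"name": "move_arm", "arguments": {
  "increments": [
    {"claw":-1,"x":0,"y":-0.04,"z":-0.02,"wx":0,"wy":0,"wz":0},
    {"claw":-1,"x":0,"y":-0.04,"z":-0.02,"wx":0,"wy":0,"wz":0},
    {"claw":-1,"x":0,"y":-0.0385,"z":-0.02,"wx":0,"wy":0,"wz":0},
    {"claw":-1,"x":0,"y":0,"z":-0.015,"wx":0,"wy":0,"wz":0},
    {"claw":-1,"x":0,"y":0,"z":0,"wx":0,"wy":0,"wz":0},
    {"claw":-1,"x":0,"y":0,"z":-0.01,"wx":0,"wy":0,"wz":0},
    {"claw":-1,"x":0,"y":0,"z":0,"wx":0,"wy":0,"wz":0}
  ]
}}

```text
time: 12.25
position: [0.4606, -0.0988, 0.2137]
tool_rot: [[-0.028, -1.0, 0.004], [-1.0, 0.028, -0.002], [0.002, -0.004, -1.0]]
ft_force: [0.1, -1.0, 7.8]
gripper_width: -0.0
gripper_force: 3.4
```

The bar is now under the tip (7.8 N). I follow the arc.

Request:
{"name": "move_arm", "arguments": {
  "increments": [
    {"claw":-1,"x":0,"y":-0.006,"z":-0.006,"wx":0,"wy":0,"wz":0},
    {"claw":-1,"x":0,"y":-0.006,"z":-0.005,"wx":0,"wy":0,"wz":0},
    {"claw":-1,"x":0,"y":-0.006,"z":-0.005,"wx":0,"wy":0,"wz":0}
  ]
}}

```text
time: 12.55
position: [0.4618, -0.1182, 0.2003]
tool_rot: [[-0.025, -1.0, 0.007], [-1.0, 0.025, -0.005], [0.005, -0.007, -1.0]]
ft_force: [-2.1, -13.4, 16.4]
gripper_width: -0.0001
gripper_force: 8.4
```

The force points forward as well as up, so the bar sits at the tip's rear edge. I shift back while pressing down.

Request:
{"name": "move_arm", "arguments": {
  "increments": [
    {"claw":-1,"x":0,"y":0.005,"z":0,"wx":0,"wy":0,"wz":0},
    {"claw":-1,"x":0,"y":0.004,"z":-0.001,"wx":0,"wy":0,"wz":0},
    {"claw":-1,"x":0,"y":0,"z":0,"wx":0,"wy":0,"wz":0}
  ]
}}

```text
time: 12.85
position: [0.4644, -0.1119, 0.2033]
tool_rot: [[-0.024, -1.0, 0.012], [-1.0, 0.024, -0.011], [0.01, -0.013, -1.0]]
ft_force: [-2.3, -25.8, 36.9]
gripper_width: 0.0001
gripper_force: 18.6
```

The push is radial and not turning the ring. I lift off, tilt the fingers forward-down by 40° so that their flat end pushes along the arc, and approach from behind the bar.

Request:
{"name": "move_arm", "arguments": {
  "increments": [
    {"claw":-1,"x":0,"y":0,"z":0.02,"wx":0,"wy":0,"wz":0},
    {"claw":-1,"x":0,"y":0.02,"z":0.03,"wx":0,"wy":0,"wz":0},
    {"claw":-1,"x":0,"y":0.02,"z":0.02,"wx":-0.14,"wy":0,"wz":0},
    {"claw":-1,"x":0,"y":0,"z":0,"wx":-0.14,"wy":0,"wz":0},
    {"claw":-1,"x":0,"y":0,"z":0,"wx":-0.14,"wy":0,"wz":0},
    {"claw":-1,"x":0,"y":0,"z":0,"wx":-0.14,"wy":0,"wz":0},
    {"claw":-1,"x":0,"y":0,"z":0,"wx":-0.14,"wy":0,"wz":0},
    {"claw":-1,"x":0,"y":0,"z":0,"wx":0,"wy":0,"wz":0}
  ]
}}

```text
time: 13.65
position: [0.4592, -0.0652, 0.264]
tool_rot: [[-0.023, -1.0, 0.002], [-0.76, 0.017, -0.65], [0.65, -0.016, -0.76]]
ft_force: [0.1, -0.1, 0.0]
gripper_width: -0.0005
gripper_force: 0.0
```

```bash
python3 r.py w9 | grep -v finger
python3 - <<'E'
from h import *
for n in ["top","scene"]:
    p,d=imaging.read_camera(n);m=imaging.camera_model(n);X=pts(m,d,d>0)
    q=X[(abs(X[:,0]-.458)<.03)&(X[:,1]>-.16)&(X[:,1]<-.085)&(X[:,2]>.15)&(X[:,2]<.235)];print(n,len(q),np.median(q,0) if len(q) else 0,q[q[:,2]>.205].mean(0) if len(q) else 0)
    q=X[(abs(X[:,0]-.458)<.008)&(X[:,1]>-.16)&(X[:,1]<-.075)&(X[:,2]>.19)&(X[:,2]<.235)];print(" centre",len(q),q[:12])
E
```

```text
t 13.65 tcp [ 0.4592 -0.0652  0.264 ] x [-0.0233 -0.76    0.6496] z [ 0.0018 -0.6498 -0.7601] F [ 0.1367 -0.0972  0.0335]
width 0.00011490727626084801
ring/post slices
0.135 269 [ 0.4521 -0.1318  0.1333] [ 0.4679 -0.0234  0.1395] [ 0.4621 -0.0337  0.1371]
0.165 7 [ 0.4302 -0.0736  0.1652] [ 0.4321 -0.0715  0.1697] [ 0.4306 -0.0723  0.1676]
0.175 65 [ 0.4298 -0.0801  0.17  ] [ 0.4886 -0.0724  0.1798] [ 0.4334 -0.076   0.1767]
0.185 109 [ 0.4298 -0.0863  0.1801] [ 0.4885 -0.0768  0.19  ] [ 0.4351 -0.0807  0.1856]
0.195 176 [ 0.4296 -0.0917  0.1901] [ 0.4882 -0.0816  0.2   ] [ 0.4364 -0.0861  0.1959]
0.205 256 [ 0.4324 -0.0973  0.2   ] [ 0.4851 -0.0863  0.2099] [ 0.4453 -0.0909  0.2053]
0.215 479 [ 0.4405 -0.1     0.2101] [ 0.4774 -0.0914  0.2163] [ 0.4588 -0.0953  0.214 ]
sag deg -4.19822926376102
head y hist []
top 76 [ 0.4589 -0.0954  0.2109] [ 0.4596 -0.097   0.2131]
 centre 20 [[ 0.4651 -0.0953  0.2147]
 [ 0.4653 -0.0979  0.2133]
 [ 0.4649 -0.1001  0.2159]
 [ 0.4627 -0.0954  0.2135]
 [ 0.4631 -0.0981  0.2108]
 [ 0.4625 -0.1002  0.2155]
 [ 0.4598 -0.0951  0.2166]
 [ 0.4606 -0.0981  0.2111]
 [ 0.4601 -0.1002  0.215 ]
 [ 0.4579 -0.0955  0.212 ]
 [ 0.4575 -0.0976  0.2158]
 [ 0.4575 -0.1001  0.2159]]
scene 50 [ 0.4502 -0.0922  0.2023] [ 0.4538 -0.0961  0.2094]
 centre 5 [[ 0.4576 -0.0939  0.2122]
 [ 0.4518 -0.0937  0.2145]
 [ 0.4576 -0.1015  0.2107]
 [ 0.4567 -0.0935  0.2091]
 [ 0.4507 -0.0933  0.2115]]
```

The bar is unchanged at (-0.097, 0.2135). I approach from behind and above with the tilted tip.

Request:
{"name": "move_arm", "arguments": {
  "increments": [
    {"claw":-1,"x":0,"y":-0.012,"z":-0.02,"wx":0,"wy":0,"wz":0},
    {"claw":-1,"x":0,"y":-0.012,"z":-0.02,"wx":0,"wy":0,"wz":0},
    {"claw":-1,"x":0,"y":0,"z":0,"wx":0,"wy":0,"wz":0},
    {"claw":-1,"x":0,"y":-0.006,"z":-0.007,"wx":0,"wy":0,"wz":0},
    {"claw":-1,"x":0,"y":-0.003,"z":-0.003,"wx":0,"wy":0,"wz":0},
    {"claw":-1,"x":0,"y":0,"z":0,"wx":0,"wy":0,"wz":0}
  ]
}}

```text
time: 14.4
position: [0.4591, -0.1004, 0.2155]
tool_rot: [[-0.03, -1.0, 0.0], [-0.765, 0.023, -0.644], [0.643, -0.02, -0.765]]
ft_force: [0.3, 1.3, 0.6]
gripper_width: -0.0003
gripper_force: 0.2
```

Request:
{"name": "move_arm", "arguments": {
  "increments": [
    {"claw":-1,"x":0,"y":-0.005,"z":-0.004,"wx":0,"wy":0,"wz":0},
    {"claw":-1,"x":0,"y":-0.005,"z":-0.004,"wx":0,"wy":0,"wz":0},
    {"claw":-1,"x":0,"y":0,"z":0,"wx":0,"wy":0,"wz":0}
  ]
}}

```text
time: 14.7
position: [0.4586, -0.1108, 0.2067]
tool_rot: [[-0.029, -1.0, -0.001], [-0.764, 0.023, -0.644], [0.644, -0.018, -0.765]]
ft_force: [-0.4, 0.8, 1.4]
gripper_width: 0.0001
gripper_force: 0.6
```

```bash
python3 r.py w10 | grep -v -e finger -e head
```

```text
t 14.7 tcp [ 0.4586 -0.1108  0.2067] x [-0.0289 -0.7643  0.6442] z [-0.0007 -0.6444 -0.7647] F [-0.395   0.8098  1.4202]
width -2.0039100692327613e-05
ring/post slices
0.135 20 [ 0.4587 -0.0737  0.1332] [ 0.4651 -0.0722  0.1398] [ 0.4615 -0.0733  0.1345]
0.145 191 [ 0.4581 -0.0817  0.1403] [ 0.4655 -0.0685  0.1455] [ 0.4615 -0.0753  0.1432]
0.185 28 [ 0.4287 -0.1011  0.1877] [ 0.4873 -0.0954  0.19  ] [ 0.4335 -0.0968  0.1892]
0.195 455 [ 0.4286 -0.1083  0.19  ] [ 0.4872 -0.0956  0.2   ] [ 0.4376 -0.1016  0.1954]
0.205 305 [ 0.4357 -0.1146  0.2   ] [ 0.4793 -0.1032  0.2091] [ 0.4425 -0.1081  0.2037]
0.215 152 [ 0.4465 -0.1154  0.2153] [ 0.472  -0.1072  0.2199] [ 0.4584 -0.1106  0.2185]
0.225 692 [ 0.4458 -0.1141  0.22  ] [ 0.4731 -0.0774  0.23  ] [ 0.4596 -0.1061  0.2253]
0.235 989 [ 0.4274 -0.1056  0.23  ] [ 0.4731 -0.0695  0.24  ] [ 0.4596 -0.0975  0.2347]
0.245 2652 [ 0.423  -0.0971  0.24  ] [ 0.493  -0.0617  0.25  ] [ 0.4572 -0.0735  0.2464]Traceback (most recent call last):
  File "r.py", line 13, in <module>
    L=np.array(L);f=np.polyfit(L[:,0],L[:,1],1);print("sag deg",np.degrees(np.arctan(f[0])))
                               ~^^^^^
IndexError: too many indices for array: array is 1-dimensional, but 2 were indexed
```

The ring is turning: the bar is now at about (-0.110, 0.205). I carry on along the arc.

Request:
{"name": "move_arm", "arguments": {
  "increments": [
    {"claw":-1,"x":0,"y":-0.005,"z":-0.004,"wx":0,"wy":0,"wz":0},
    {"claw":-1,"x":0,"y":-0.005,"z":-0.005,"wx":0,"wy":0,"wz":0},
    {"claw":-1,"x":0,"y":-0.004,"z":-0.005,"wx":0,"wy":0,"wz":0},
    {"claw":-1,"x":0,"y":-0.004,"z":-0.005,"wx":0,"wy":0,"wz":0},
    {"claw":-1,"x":0,"y":-0.004,"z":-0.005,"wx":0,"wy":0,"wz":0},
    {"claw":-1,"x":0,"y":-0.003,"z":-0.006,"wx":0,"wy":0,"wz":0},
    {"claw":-1,"x":0,"y":-0.003,"z":-0.006,"wx":0,"wy":0,"wz":0},
    {"claw":-1,"x":0,"y":0,"z":0,"wx":0,"wy":0,"wz":0}
  ]
}}

```text
time: 15.55
position: [0.4583, -0.1388, 0.1703]
tool_rot: [[-0.028, -1.0, -0.002], [-0.764, 0.023, -0.645], [0.645, -0.017, -0.764]]
ft_force: [0.5, 0.1, -0.1]
gripper_width: 0.0001
gripper_force: 0.0
```

```bash
python3 r.py w11 2>/dev/null| grep -v -e finger -e head
```

```text
t 15.55 tcp [ 0.4583 -0.1388  0.1703] x [-0.0285 -0.764   0.6446] z [-0.0016 -0.6448 -0.7644] F [ 0.5048  0.1128 -0.0865]
width -0.0003510612796737364
ring/post slices
0.135 109 [ 0.4581 -0.1082  0.1346] [ 0.4635 -0.1021  0.139 ] [ 0.461  -0.1048  0.137 ]
0.145 133 [ 0.4285 -0.1344  0.1419] [ 0.4863 -0.0969  0.15  ] [ 0.4605 -0.0999  0.1438]
0.155 373 [ 0.4296 -0.1456  0.15  ] [ 0.4856 -0.1236  0.1548] [ 0.4383 -0.1318  0.1519]
0.175 6 [ 0.4479 -0.1394  0.1795] [ 0.4705 -0.1383  0.18  ] [ 0.4502 -0.1389  0.1798]
0.185 555 [ 0.4456 -0.1436  0.18  ] [ 0.4727 -0.13    0.19  ] [ 0.4593 -0.137   0.1857]
0.195 919 [ 0.4456 -0.1365  0.19  ] [ 0.4729 -0.0986  0.2   ] [ 0.4594 -0.1283  0.1952]
0.205 1695 [ 0.423  -0.1285  0.2   ] [ 0.493  -0.0925  0.21  ] [ 0.4579 -0.1096  0.2062]
0.215 4705 [ 0.4232 -0.1215  0.21  ] [ 0.493  -0.0869  0.22  ] [ 0.4555 -0.1114  0.2155]
0.225 4107 [ 0.423  -0.1155  0.22  ] [ 0.493  -0.0848  0.23  ] [ 0.4457 -0.1061  0.2242]
0.235 3463 [ 0.423  -0.1091  0.23  ] [ 0.493  -0.0902  0.24  ] [ 0.4569 -0.103   0.2359]
0.245 8755 [ 0.4253 -0.1037  0.24  ] [ 0.4929 -0.083   0.25  ] [ 0.4586 -0.0927  0.246 ]
```

The tip is free of force and the ring is already below it, at about 10°. I back off along the approach direction and re-measure.

Request:
{"name": "move_arm", "arguments": {
  "increments": [
    {"claw":-1,"x":0,"y":0.01,"z":0.012,"wx":0,"wy":0,"wz":0},
    {"claw":-1,"x":0,"y":0.03,"z":0.036,"wx":0,"wy":0,"wz":0},
    {"claw":-1,"x":0,"y":0.03,"z":0.036,"wx":0,"wy":0,"wz":0},
    {"claw":-1,"x":0,"y":0.03,"z":0.03,"wx":0.14,"wy":0,"wz":0},
    {"claw":-1,"x":0,"y":0.03,"z":0.015,"wx":0.14,"wy":0,"wz":0},
    {"claw":-1,"x":0,"y":0.03,"z":0,"wx":0.14,"wy":0,"wz":0},
    {"claw":-1,"x":0,"y":0,"z":0,"wx":0.14,"wy":0,"wz":0},
    {"claw":-1,"x":0,"y":0,"z":0,"wx":0.14,"wy":0,"wz":0}
  ]
}}

```text
time: 16.4
position: [0.4595, 0.0236, 0.3016]
tool_rot: [[-0.025, -1.0, 0.004], [-1.0, 0.026, 0.006], [-0.006, -0.003, -1.0]]
ft_force: [-0.7, -0.9, -0.8]
gripper_width: 0.0
gripper_force: 0.0
```

```bash
python3 r.py w12 | grep -v finger
python3 - <<'E'
from h import *
p,d,m=load("w12");X=pts(m,d,d>0)
for y in np.arange(-.16,-.06,.006):
    t=X[(abs(X[:,1]-y)<.003)&(X[:,2]>.095)&(X[:,2]<.17)&(abs(X[:,0]-.458)<.034)]
    side=t[abs(t[:,0]-.459)>.02];mid=t[abs(t[:,0]-.459)<.01]
    print(round(y,3),"side",len(side),np.median(side[:,2]) if len(side) else 0,"mid",len(mid),np.median(mid[:,2]) if len(mid) else 0)
E
```

```text
t 16.4 tcp [0.4595 0.0236 0.3016] x [-0.0255 -0.9997 -0.0065] z [ 0.0036  0.0064 -1.    ] F [-0.7032 -0.8935 -0.8295]
width 0.00016199902949926817
ring/post slices
0.125 474 [ 0.4293 -0.1418  0.1219] [ 0.4867 -0.0727  0.13  ] [ 0.4585 -0.1355  0.1278]
0.135 2091 [ 0.4294 -0.1342  0.13  ] [ 0.4887 -0.0201  0.14  ] [ 0.4589 -0.0848  0.137 ]
0.145 1694 [ 0.4332 -0.1218  0.14  ] [ 0.4845 -0.047   0.1469] [ 0.4591 -0.0768  0.1429]
sag deg -4.36756095272336
head y hist [(np.float64(-0.078), 0.1439), (np.float64(-0.075), 0.1435), (np.float64(-0.072), 0.1387), (np.float64(-0.069), 0.142), (np.float64(-0.066), 0.142), (np.float64(-0.063), 0.1418), (np.float64(-0.06), 0.1415), (np.float64(-0.057), 0.1414), (np.float64(-0.054), 0.1411), (np.float64(-0.051), 0.1403), (np.float64(-0.048), 0.1381), (np.float64(-0.045), 0.1382), (np.float64(-0.042), 0.1381)]
-0.16 side 0 0 mid 0 0
-0.154 side 0 0 mid 0 0
-0.148 side 0 0 mid 0 0
-0.142 side 0 0 mid 83 0.12667653721580727
-0.136 side 23 0.12772994427747897 mid 24 0.12486764808803771
-0.13 side 82 0.12932595825668186 mid 41 0.13621437482921228
-0.124 side 107 0.1300852534723382 mid 86 0.13821931601301096
-0.118 side 92 0.1310827860207553 mid 96 0.13796677251535405
-0.112 side 92 0.1321304555597408 mid 96 0.13751694732972855
-0.106 side 94 0.1333104827585551 mid 92 0.13699681111725476
-0.1 side 94 0.134098109426832 mid 115 0.14344207753850177
-0.094 side 91 0.13517493730355226 mid 153 0.14370784714214485
-0.088 side 92 0.13622511260774056 mid 140 0.14379508063943355
-0.082 side 94 0.13717739688268427 mid 144 0.1438510723313206
-0.076 side 97 0.13823403272343657 mid 168 0.1435613396211618
-0.07 side 99 0.1392582727402995 mid 120 0.14142646137831708
-0.064 side 56 0.13994805020021178 mid 128 0.1419053480558864
```

The ring now slopes 9.5° down. With the 4.4° sag that is the full 14° shut angle, with its bar ahead of the tip. The shoulder is at the post and the arm is clear.

```bash
python3 -c "
from station import robot
print(robot.close_job())"
```

```text
the job is handed in; nothing more can be done
None
```

The job is handed in (the interface gave no verdict): by my last depth measurements, the yellow-grip pin is home in the bare post with its ring snapped shut, and the robot is clear; I did not re-measure the bottles, beaker and tip box, but the arm kept clear of them.

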